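# Index a rotary table one notch: unclamp, press the plunger and swing, re-clamp

### The job

The blade of the compressor wheel that stands at the checking finger is done: bring the next one round. Push the indexing table's clamp lever open, press the plunger in with the fingertips and, keeping it pressed, swing the table clockwise (seen from above) to the very next notch, let the plunger spring fully home there, then push the clamp lever shut again. Work only with the fingertips or the outside of the fingers: grip and force nothing, and leave the wheel and the loose things beside the table alone.

Things in the scene. Friction and masses are not known exactly. Their poses are not given: they have to be found in the camera images.
- table_base: Fixed grey foot plate of an indexing table, 200 x 200 x 10 mm, a screw at each corner; origin at the centre of its underside on the bench, on the table's upright axis; z up. 'Direction d' below: d degrees counter-clockwise (from above) from this body's x axis, seen from the table's axis. The turning steel faceplate (radius 62 mm, top 42 mm above the bench) stands over the fixed index ring.
- ring_mid (a point): Centre of the fixed steel index ring: radius 75 mm, from 24 to 30 mm above the bench, 6 rim notches about 13 mm wide at directions 225, 165, 105, 45, 345, 285. A dark arm, 24 mm wide, top 40 mm high, reaches from the faceplate over the ring to radius 121 mm and carries the plunger. A tall rig (to 0.33 m) with red clamps fills the middle of the bench, right of the table.
- index_table (a joint): Angle of faceplate, arm and plunger, rad: 0 at the start (arm at direction 225), growing clockwise seen from above; the next notch clockwise is at 1.047 (60 degrees, direction 165). Play in a notch about 0.03 either way. Range -0.7 to 1.5. Unclamped and with the plunger pressed it turns lightly (about 1 N at the plunger) and stays where it is left.
- index_plunger (a joint): How far the plunger is pressed, m: 0 out (its cross pin stands up in a notch and locks the table), 0.010 at the stop. From 0.007 the pin is below the ring and the table can turn. Spring: 5 N at first, 10 N at the stop. Released within about 3 mm of a notch, the pin springs up and centres itself; farther off it stays about 7 mm down, against the ring's underside.
- plunger_top (a point): Centre of the top of the plunger's black round cap (28 mm across, slightly dished, 10 mm thick), 70 mm above the bench when out, 60 mm when pressed in, 92 mm from the table's axis. Fingertips pressing on the cap carry it round by friction, on an arc of radius 92 mm; beside and above it is free space.
- clamp_lever (a joint): Angle of the clamp lever, rad: 0 shut (a sprung shoe clamps the faceplate's rim), 0.96 fully open at its stop, growing clockwise seen from above. The shoe lets go at about 0.3. The lever stays where it is left; at its ball it takes about 6 N to open, 3 N to shut.
- lever_ball (a point): Centre of the black ball (18 mm across) at the end of the clamp lever, 59 mm above the bench. The lever, a 9 mm round bar, turns about an upright axis 94 mm from the table's axis at direction 90, on a grey bracket 34 mm wide and 41 mm high; the ball is 52 mm from the lever's axis. Shut, the lever points to direction 145; open, to 90. Under the ball is free space down to the foot plate or bench.
- finger_tip (a point): Tip of the fixed checking finger, a 6 mm pointed rod aimed at the wheel's blades, 54 mm above the bench, held by a post (top 61 mm) at direction 345; only to be left alone.
- wheel_center (a point): centre (half-way up) of the loose compressor wheel, bare metal with 6 long blades, 59 mm across and 32 mm high, seated in the middle of the faceplate in a raised ring 4 mm high; its top is 74 mm above the bench. It rides round with the table and is not to be touched.
- feeler_mid (a point): middle of a loose steel feeler gauge, 13 x 101 x 14 mm, on the bench beyond the table; leave it alone.
- key_small_mid (a point): middle of a small loose black hex key, 27 x 88 x 5 mm, on the bench on the robot's side of the table; leave it alone.
- fitting_mid (a point): middle of a loose brass hose fitting, 19 x 40 x 17 mm, on the bench on the robot's side of the table; leave it alone.
- port_cap_mid (a point): middle of a loose grey plastic port cap, 24 mm across and 12 mm high, on the bench to the right of the table; leave it alone.
Things that resemble listed ones, but are neither listed nor needed, are in the scene too. Leave any purple or yellow look-alike of the part that bears wheel_center alone.

How it is judged:
On the way, in this order (a step that is already met when the one before it is completed fails the run):
1. the clamp lever is pushed open (past 0.6 of 0.96 rad) while the plunger still locks the table (value of joint clamp_lever above 0.6 rad and value of joint index_table between -0.08 and 0.08 rad), for 0.2 s.
2. the plunger is pressed in far enough to free the table (7 mm) (value of joint index_plunger above 0.0068 m), for 0.1 s.
3. the table has turned to the next notch clockwise, the plunger is home in it and the clamp is still open (value of joint index_table between 0.997 and 1.097 rad and value of joint index_plunger below 0.0025 m and value of joint clamp_lever above 0.5 rad), for 0.3 s.
4. the clamp lever is pushed shut (value of joint clamp_lever below 0.2 rad), for 0.2 s.
At the end, for the whole second after the job is handed in: The table rests one notch (1.047 rad, +-0.05) clockwise of its start with the plunger home (under 2.5 mm in), the clamp lever is shut (under 0.2 rad), the wheel still sits in its ring and the loose things lie where they were (within 15 mm) (value of joint index_table between 0.997 and 1.097 rad and value of joint index_plunger below 0.0025 m and value of joint clamp_lever below 0.2 rad and velocity of joint index_table between -0.05 and 0.05 rad/s and horizontal distance between wheel_center and table_base below 0.008 m and z of wheel_center in the frame of table_base below 0.066 m and distance of each of feeler_mid, key_small_mid, fitting_mid, port_cap_mid from where it was at the start of the episode below 0.015 m); the robot touches nothing.
It fails at once if the compressor wheel is touched, lifted or knocked out of its seat (contact force between any of the arm, the fingers and wheel above 0.5 N or z of wheel_center in the frame of table_base above 0.066 m or horizontal distance between wheel_center and table_base above 0.008 m).
It fails at once if a loose thing beside the table is lifted or shifted by more than 15 mm (distance of any of feeler_mid, key_small_mid, fitting_mid, port_cap_mid from where it was at the start of the episode above 0.015 m).
It fails at once if the plunger's cap is gripped between the fingers (grasp point within 13 mm of the top of the cap) or forced (over 60 N) (distance between the grasp point and plunger_top below 0.013 m or contact force between the fingers and index_plunger above 60 N).
It fails at once if the clamp lever is gripped or forced (over 60 N) (contact force between the fingers and clamp_lever above 60 N).
It also fails if it takes over 67 s, if anything falls off the work surface, if the arm or the gripper's body presses on something with over 40 N, if the wrist force passes 120 N, or if a joint passes its speed limit or range.

### The arm

A 6-joint arm with a two-finger parallel gripper is mounted at the origin on a cart in front of the work surface, level with it; the furniture and walls round the work are solid. World frame = base frame: x ahead of the robot, y to its left, z up, the work surface at z = 0. Lengths are in m, angles in rad, forces in N, time in s.
With the tool pointing down it reaches from about 0.25 to 0.725 m from the base axis. Payload 9.7 kg.
Tool frame: the origin (TCP) lies on the centre line of the jaws, within the pads' length; the fingertips stand 17 mm ahead of it and the grasp point (between the pads) lies 2 mm behind it; z points along the fingers, y is the line along which they close (so a half turn about z gives the same grasp; the last joint's range is limited). The gripper opens to 85 mm and grips with 20 to 120 N. Pads are 22 mm wide; open, the fingers measure 114 mm over their backs; the gripper's body (76 mm by 85 mm) begins 54 mm behind the grasp point. The pads swing forward as they close: fully open they stand 13 mm farther back than shut.
Start: joints at [-1.115, 0.087, 0.176, 1.66, 0, 1.571], TCP at [0.242, -0.494, 0.248] pointing down, gripper open.
Joint ranges: [-3.13, 3.13], [-0.85, 1.81], [-1.15, 1.24], [-2.2, 2.28], [-1.44, 1.52], [-3.14, 3.14]. Speed limits (rad/s): [2.22, 2.22, 2.57, 3.14, 3.14, 3.14].

### API

Orientations are given as a rotation vector (axis times angle).
In Python, from rig import * gives the robot as it stands. The module is installed in compiled form; this text tells all that it offers.
- The arm moves only by the tool apply_moves, never from a script. Its argument "deltas" is a list of rows, each an object of numbers: "dx", "dy", "dz": the shift along the tool's x, y, z in m; "roll": the turn about the tool's z in degrees; "fingers": the opening, from 0 (shut) to 1 (fully open). A call has exactly 10 rows; each row is the pose to reach, as a shift and turn from the pose commanded when the call began, along the tool's axes at that moment; what a row does not reach only later rows make up. A row lasts 1/10 s, in which the tool goes at most 50 mm and 8.59 degrees, less where a joint would pass 70% of its speed; a pose out of reach is approached as far as the arm can. A call with a gripper value outside its range is refused whole. The fingers move at their own pace and stop on an object; the grip force is fixed at half the most. Time passes only in rows, so rows that repeat a pose let the fingers close, or fill a call up. It gives the time, the measured TCP pose, the force, the opening and the grip force at its end, in the units of the state.
- get_obs(): the state, without advancing time (a new reading comes with each control period).
- grab_frame(name): name is "scene" or "top" or "wrist"; returns (picture, depth): 420x560x3 uint8, red, green, blue; 420x560 float32, m along the optical axis (not along the pixel's ray), 0 where there is no reading.
- camera_model(name): a dict with "fx", "fy", "cx", "cy" (pixels), "R" (3x3) and "t" (3): a world point X has camera coordinates R X + t; the wrist camera has in their place "mount" (4x4, takes a point from camera to tool coordinates, whose origin is the TCP and whose axes are the flange's). Camera axes: x right, y down, z forward; pixel columns grow to the right and rows downward; lengths in m; the calibration is good to about 2 mm. A picture is of the moment at which its call begins: read the wrist's pose just before it. camera_model takes no time and is no camera call.
- job_done(): hands the job in; it is judged then, once.
The state is a dict: "clock": time; "qpos": joint angles; "qd": joint speeds; "joint_torque": joint torques, N m; "tcp_pos": TCP position; "eef_rot": TCP orientation; "wrist_force": force on the tool from outside, world axes, zero at the start; "ft_torque": the same for the moment, N m; "finger_gap": finger opening in m; "finger_force": force on a finger pad.
Only numpy, scipy, OpenCV 4.12 (cv2) and the standard library are available. Lean on these libraries where they do the work, as an engineer would, in place of code of your own. Each camera call takes 0.05 s, during which the arm holds its last target. There are 200 camera calls.

## Working session

There is one attempt and no reset: what is moved stays moved. The work goes in short steps, Python scripts to look and compute and a tool call to move; the robot and the scene stay as the last step left them, time stands still between calls to the robot, and variables do not carry over. Pictures are saved under pics/ and viewed, at most 12 in all, crops included, and the job is handed in when it is done.

Besides the shell and the picture viewer there is one more tool, called after "Request:" as name(argument=value, ...) on one line, values as JSON. apply_moves: Moves the arm, as the interface text tells. Its arguments: {"type":"object","properties":{"deltas":{"type":"array"}},"required":["deltas"]}

```bash
mkdir -p pics
python3 - <<'E'
from rig import *
import cv2,numpy as np
o=get_obs();print(o)
for n in("scene","top"):
    p,d=grab_frame(n);m=camera_model(n);print(n,m)
    cv2.imwrite(f"pics/{n}.png",p[...,::-1]);np.savez(f"{n}.npz",p=p,d=d,**m)
E
```

```text
{'clock': 0.0, 'qpos': array([-1.11499930e+00,  8.74906096e-02,  1.75119801e-01,  1.65978999e+00,
       -4.47925714e-07,  1.57078087e+00]), 'qd': array([-7.46060399e-04, -1.43603341e-03,  1.05518873e-03,  6.01300860e-04,
       -4.74607885e-04, -4.39569864e-05]), 'joint_torque': array([-4.03645909e-04, -5.20392895e+01,  4.64805222e+01,  1.63986871e-02,
        7.50420440e-06, -5.13720693e-06]), 'tcp_pos': array([ 0.24200778, -0.49366708,  0.24755891]), 'eef_rot': array([-3.05906130e+00, -7.09506117e-01,  4.84704316e-04]), 'wrist_force': array([-0.31247897, -0.24165188, -0.3134086 ]), 'ft_torque': array([0.01356915, 0.00266829, 0.02065074]), 'finger_force': 0.0, 'finger_gap': 0.08533607723836631}
scene {'fx': 481.57036833275845, 'fy': 481.57036833275845, 'cx': 281.4855763384697, 'cy': 211.83855861205797, 'R': array([[-0.53362544, -0.84561753, -0.01322413],
       [-0.62810529,  0.40673865, -0.6633607 ],
       [ 0.56632821, -0.34568   , -0.74818293]]), 't': array([0.44965136, 0.30488702, 1.01094435])}
top {'fx': 488.3969492871604, 'fy': 488.3969492871604, 'cx': 278.24371157488304, 'cy': 207.57878079520998, 'R': array([[-0.00947994, -0.99994859, -0.00359973],
       [-0.99639622,  0.00974959, -0.08425863],
       [ 0.08428939,  0.00278799, -0.99643742]]), 't': array([0.21676541, 0.51642611, 0.97360981])}
```

View pics/top.png

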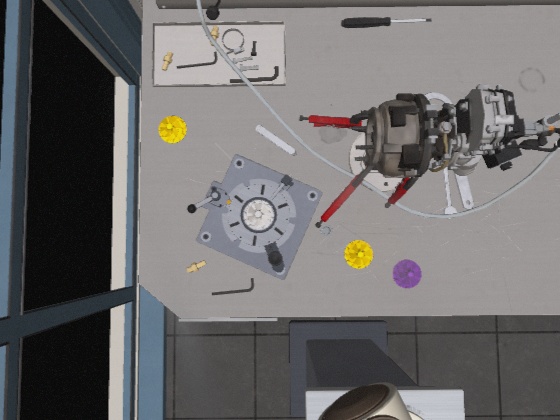

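View pics/scene.png

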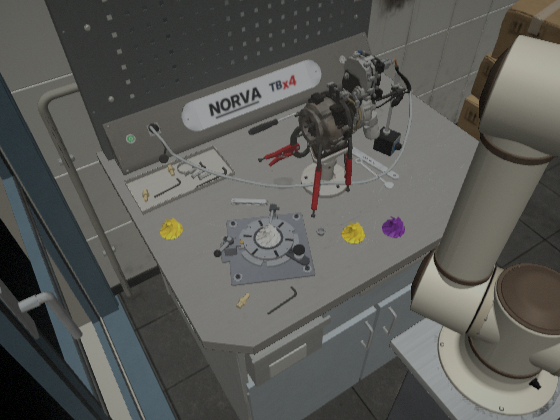

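```bash
cat > h.py <<'E'
import numpy as np,cv2
def load(n): return dict(np.load(f"{n}.npz"))
def at_z(m,u,v,z):
    r=m['R'].T@np.array([(u-m['cx'])/m['fx'],(v-m['cy'])/m['fy'],1]);c=-m['R'].T@m['t']
    return c+r*(z-c[2])/r[2]
def proj(m,X):
    c=m['R']@X+m['t'];return m['fx']*c[0]/c[2]+m['cx'],m['fy']*c[1]/c[2]+m['cy']
E
python3 - <<'E'
from h import *
m=load("top");c=m['p'][145:285,165:345,::-1]
cv2.imwrite("pics/crop.png",cv2.resize(c,None,fx=4.4,fy=4.25,interpolation=cv2.INTER_CUBIC))
E
```

```text
(no output)
```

View pics/crop.png

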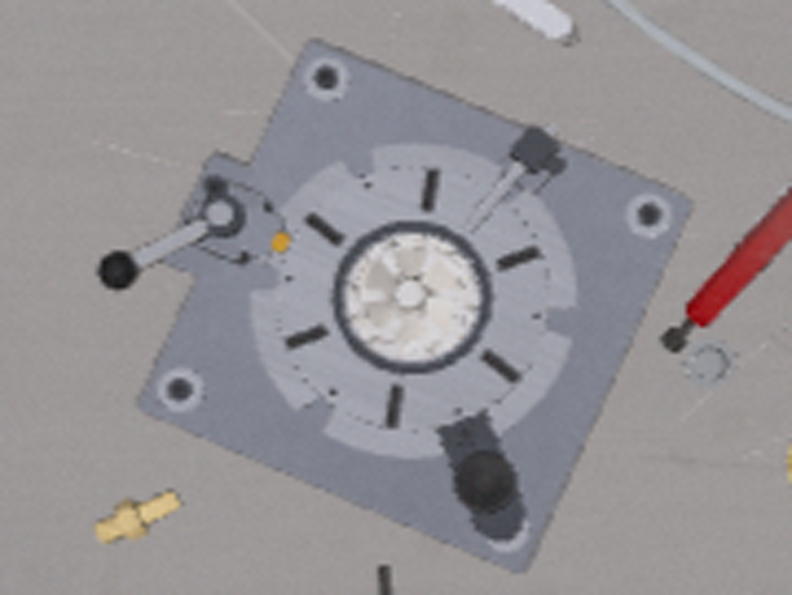

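Run:
```python
from h import *
from scipy.optimize import least_squares
m=load("top");P=lambda x,y:(165+x/4.4-.4,145+y/4.25-.4)
d2=lambda r,d,z:(r*np.cos(np.radians(d)),r*np.sin(np.radians(d)),z)
pl=[(.1,.1),(.1,-.1),(-.1,-.1),(-.1,.1)]
obs=[((.0,0,.074),P(411,293)),(d2(.092,225,.070),P(485,478)),(d2(.094,90,.06),P(220,212)),
 (tuple(np.add(d2(.094,90,.059),d2(.052,145,0))),P(118,270))]
for c,q in zip([(-.1,.1),(-.1,-.1),(.1,.1),(.1,-.1)],[]):pass
# plate corners (two clean): left-bottom (140,405), right-top(690,195), top(312,40), bottom(522,572)
W=lambda p,b:np.array([p[0]+np.cos(p[2])*b[0]-np.sin(p[2])*b[1],p[1]+np.sin(p[2])*b[0]+np.cos(p[2])*b[1],b[2]])
# x axis at world yaw th; corners by direction: bottom corner = arm dir 225
obs+=[((-.1,-.1,.01),P(522,572)),((-.1,.1,.01),P(140,405)),((.1,.1,.01),P(312,40)),((.1,-.1,.01),P(690,195))]
f=lambda p:np.concatenate([np.array(proj(m,W(p,b)))-q for b,q in obs])
s=least_squares(f,[.5,.25,-.4],loss='soft_l1');p=s.x
print(p,np.degrees(p[2]));print(f(p).reshape(-1,2).round(1))
print("cap",W(p,d2(.092,225,.07)),"capend",W(p,d2(.092,165,.07)))
la=W(p,d2(.094,90,.06));print("lever axis",la,"ball",W(p,obs[3][0]),"open",W(p,d2(.146,90,.059)))
for b,q in obs[1:4]:
    print("depth z:",[ (m['R'].T@(np.array([(q[0]-m['cx'])/m['fx'],(q[1]-m['cy'])/m['fy'],1])*m['d'][int(round(q[1])),int(round(q[0]))]-m['t'])).round(4)])
sc=load("scene")
img=sc['p'][:,:,::-1].copy();img=cv2.resize(img[170:320,180:380],None,fx=4,fy=4,interpolation=cv2.INTER_CUBIC)
for b,_ in obs+[((d2(.092,165,.07)),0)]:
    u,v=proj(sc,W(p,b));cv2.drawMarker(img,(int((u-180+.5)*4),int((v-170+.5)*4)),(0,0,255),0,14,1)
cv2.imwrite("pics/chk.png",img);np.save("pose.npy",p)
```

```text
[ 0.50390688  0.25133016 -0.42457875] -24.326570487998456
[[-0.3 -0.5]
 [ 0.1  0.6]
 [-0.2 -0.1]
 [ 0.3 -0.1]
 [ 0.8  0.7]
 [-1.5  0.3]
 [-0.7 -1.8]
 [ 1.5  0.1]]
cap [0.41783096 0.21885039 0.07      ] capend [0.43274061 0.30963421 0.07      ]
lever axis [0.54262895 0.33698412 0.06      ] ball [0.51610146 0.38170874 0.059     ] open [0.56404968 0.38436716 0.059     ]
depth z: [array([0.4189, 0.2192, 0.0666])]
depth z: [array([0.5428, 0.3372, 0.0558])]
depth z: [array([0.5152, 0.3805, 0.0684])]
```

View pics/chk.png

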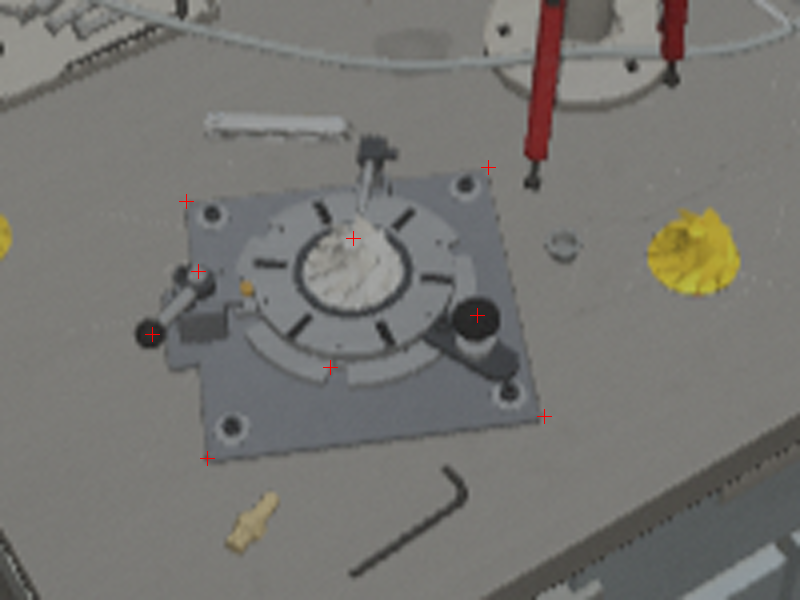

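```bash
cat >> h.py <<'E'
import json,os
# cmd.json holds the commanded [x,y,z,yaw deg]; tool points down; roll + = yaw -
def plan(way,f=0,save=True):
    """way: 10 rows (x,y,z,yaw) -> printed deltas, rounded"""
    c=json.load(open('cmd.json'));t=np.radians(c[3]);rows=[]
    X=np.array([np.cos(t),np.sin(t)]);Y=np.array([np.sin(t),-np.cos(t)])
    for w in way:
        d=np.array(w[:2])-c[:2]
        rows.append(dict(dx=round(float(d@X),4),dy=round(float(d@Y),4),dz=round(float(c[2]-w[2]),4),roll=round(float(c[3]-w[3]),1),fingers=f))
    print(json.dumps(rows))
    if save: json.dump([float(v) for v in way[-1]],open('cmd.json','w'))
def interp(pts,times,n=10):
    a=np.array(pts,float);return [[np.interp(k,times,a[:,i]) for i in range(4)] for k in range(1,n+1)]
def state():
    from rig import get_obs
    from scipy.spatial.transform import Rotation as Ro
    o=get_obs();R=Ro.from_rotvec(o['eef_rot']).as_matrix()
    print('t',round(o['clock'],2),'tcp',o['tcp_pos'].round(4),'yaw',np.degrees(np.arctan2(R[1,0],R[0,0])).round(1),'zax',R[:,2].round(3),'F',o['wrist_force'].round(1),'q',o['qpos'].round(2),'gap',round(o['finger_gap'],4))
    return o,R
p0=np.load('pose.npy')
def T(r,d,c=p0[:2]):
    a=np.radians(d)+p0[2];return np.array([c[0]+r*np.cos(a),c[1]+r*np.sin(a)])
LA=T(.094,90)
def lev(th,off,r=.052):
    """pusher centre for lever angle th, off<0 = ccw side (to open); returns x,y, world lever dir deg"""
    b=T(r,145-np.degrees(th),LA);a=np.radians(145-np.degrees(th))+p0[2]
    n=np.array([np.sin(a),-np.cos(a)]);q=b+off*n;return q[0],q[1],np.degrees(a)
E
python3 - <<'E'
from h import *
o,R=state();y=np.degrees(np.arctan2(R[1,0],R[0,0]))
json.dump([*map(float,o['tcp_pos']),float(y)],open('cmd.json','w'))
S=json.load(open('cmd.json'))
plan(interp([S,(.30,-.2,.248,75),(.30,.0,.248,95)],[0,6.5,10]))
E
```

```text
t 0.1 tcp [ 0.2421 -0.4937  0.2477] yaw 26.1 zax [-0.     0.001 -1.   ] F [0.7 0.1 0.4] q [-1.11  0.09  0.18  1.66  0.    1.57] gap 0.0858
[{"dx": 0.0279, "dy": -0.0366, "dz": -0.0001, "roll": -7.5, "fingers": 0}, {"dx": 0.0558, "dy": -0.0733, "dz": -0.0001, "roll": -15.0, "fingers": 0}, {"dx": 0.0837, "dy": -0.1099, "dz": -0.0002, "roll": -22.6, "fingers": 0}, {"dx": 0.1116, "dy": -0.1466, "dz": -0.0002, "roll": -30.1, "fingers": 0}, {"dx": 0.1395, "dy": -0.1832, "dz": -0.0003, "roll": -37.6, "fingers": 0}, {"dx": 0.1674, "dy": -0.2198, "dz": -0.0003, "roll": -45.1, "fingers": 0}, {"dx": 0.1939, "dy": -0.2638, "dz": -0.0003, "roll": -51.7, "fingers": 0}, {"dx": 0.219, "dy": -0.3151, "dz": -0.0003, "roll": -57.5, "fingers": 0}, {"dx": 0.2442, "dy": -0.3664, "dz": -0.0003, "roll": -63.2, "fingers": 0}, {"dx": 0.2694, "dy": -0.4177, "dz": -0.0003, "roll": -68.9, "fingers": 0}]
```

Request:
apply_moves(deltas=[{"dx":0.028,"dy":-0.037,"dz":0,"roll":-7.5,"fingers":0},{"dx":0.056,"dy":-0.073,"dz":0,"roll":-15,"fingers":0},{"dx":0.084,"dy":-0.11,"dz":0,"roll":-22.6,"fingers":0},{"dx":0.112,"dy":-0.147,"dz":0,"roll":-30,"fingers":0},{"dx":0.14,"dy":-0.183,"dz":0,"roll":-37.6,"fingers":0},{"dx":0.167,"dy":-0.22,"dz":0,"roll":-45,"fingers":0},{"dx":0.194,"dy":-0.264,"dz":0,"roll":-51.7,"fingers":0},{"dx":0.219,"dy":-0.315,"dz":0,"roll":-57.5,"fingers":0},{"dx":0.244,"dy":-0.366,"dz":0,"roll":-63.2,"fingers":0},{"dx":0.2694,"dy":-0.4177,"dz":-0.0003,"roll":-68.9,"fingers":0}])

```text
clock: 1.1
tcp_pos: [0.2995, -0.0233, 0.2484]
eef_rot: [2.123, 2.315, 0.001]
wrist_force: [2.7, -0.0, -0.4]
finger_gap: -0.0001
finger_force: 0.0
```

Run:
```python
from h import *
state();S=json.load(open('cmd.json'))
x,y,a=lev(0,-.033)
print(x,y,a)
plan(interp([S,(.38,.2,.22,110),(x,y,.17,a)],[0,5,9.5]))
```

```text
t 1.1 tcp [ 0.2995 -0.0233  0.2484] yaw 95.0 zax [ 0.001  0.    -1.   ] F [ 2.7 -0.  -0.4] q [-0.08 -0.5  -0.31  1.76  0.    1.41] gap -0.0001
0.48771852395840953 0.3648739865498238 120.67342951200156
[{"dx": 0.0385, "dy": 0.0194, "dz": 0.0056, "roll": -3.0, "fingers": 0}, {"dx": 0.0769, "dy": 0.0389, "dz": 0.0112, "roll": -6.0, "fingers": 0}, {"dx": 0.1154, "dy": 0.0583, "dz": 0.0168, "roll": -9.0, "fingers": 0}, {"dx": 0.1538, "dy": 0.0777, "dz": 0.0224, "roll": -12.0, "fingers": 0}, {"dx": 0.1923, "dy": 0.0971, "dz": 0.028, "roll": -15.0, "fingers": 0}, {"dx": 0.2267, "dy": 0.1242, "dz": 0.0391, "roll": -17.4, "fingers": 0}, {"dx": 0.2611, "dy": 0.1512, "dz": 0.0502, "roll": -19.7, "fingers": 0}, {"dx": 0.2955, "dy": 0.1782, "dz": 0.0613, "roll": -22.1, "fingers": 0}, {"dx": 0.3299, "dy": 0.2053, "dz": 0.0724, "roll": -24.5, "fingers": 0}, {"dx": 0.3471, "dy": 0.2188, "dz": 0.078, "roll": -25.7, "fingers": 0}]
```

Request:
apply_moves(deltas=[{"dx":0.0385,"dy":0.0194,"dz":0.0056,"roll":-3.0,"fingers":0},{"dx":0.0769,"dy":0.0389,"dz":0.0112,"roll":-6.0,"fingers":0},{"dx":0.1154,"dy":0.0583,"dz":0.0168,"roll":-9.0,"fingers":0},{"dx":0.1538,"dy":0.0777,"dz":0.0224,"roll":-12.0,"fingers":0},{"dx":0.1923,"dy":0.0971,"dz":0.028,"roll":-15.0,"fingers":0},{"dx":0.2267,"dy":0.1242,"dz":0.0391,"roll":-17.4,"fingers":0},{"dx":0.2611,"dy":0.1512,"dz":0.0502,"roll":-19.7,"fingers":0},{"dx":0.2955,"dy":0.1782,"dz":0.0613,"roll":-22.1,"fingers":0},{"dx":0.3299,"dy":0.2053,"dz":0.0724,"roll":-24.5,"fingers":0},{"dx":0.3471,"dy":0.2188,"dz":0.078,"roll":-25.7,"fingers":0}])

```text
clock: 2.1
tcp_pos: [0.4901, 0.3413, 0.1679]
eef_rot: [-1.555, -2.728, 0.003]
wrist_force: [-0.9, -0.7, -1.4]
finger_gap: 0.0001
finger_force: 0.0
```

Run:
```python
from h import *
from rig import *
p,d=grab_frame("top");cv2.imwrite("pics/t2.png",cv2.resize(p[140:290,130:330,::-1],None,fx=4,fy=4,interpolation=cv2.INTER_CUBIC))
p,d=grab_frame("wrist");cv2.imwrite("pics/w2.png",p[...,::-1])
state();print(open('cmd.json').read())
```

```text
t 2.2 tcp [0.4897 0.3408 0.1676] yaw 120.6 zax [-0.003 -0.002 -1.   ] F [-1.1 -1.1 -0.1] q [0.61 0.19 0.13 1.52 0.   1.64] gap -0.0001
[0.48771852395840953, 0.3648739865498238, 0.17, 120.67342951200156]
```

View pics/w2.png

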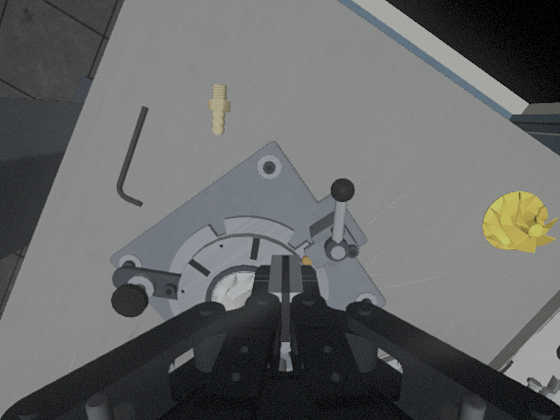

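Run:
```python
from h import *
o,R=state();S=[*map(float,o['tcp_pos']),120.6];json.dump(S,open('cmd.json','w'))
x,y,a=lev(0,-.033)
plan(interp([S,(x,y,.13,a),(x,y,.062,a),(x,y,.062,a)],[0,3,8,10]))
```

```text
t 2.2 tcp [0.4897 0.3408 0.1676] yaw 120.6 zax [-0.003 -0.002 -1.   ] F [-1.1 -1.1 -0.1] q [0.61 0.19 0.13 1.52 0.   1.64] gap -0.0001
[{"dx": 0.0073, "dy": 0.0035, "dz": 0.0125, "roll": -0.0, "fingers": 0}, {"dx": 0.0145, "dy": 0.007, "dz": 0.0251, "roll": -0.0, "fingers": 0}, {"dx": 0.0218, "dy": 0.0105, "dz": 0.0376, "roll": -0.1, "fingers": 0}, {"dx": 0.0218, "dy": 0.0105, "dz": 0.0512, "roll": -0.1, "fingers": 0}, {"dx": 0.0218, "dy": 0.0105, "dz": 0.0648, "roll": -0.1, "fingers": 0}, {"dx": 0.0218, "dy": 0.0105, "dz": 0.0784, "roll": -0.1, "fingers": 0}, {"dx": 0.0218, "dy": 0.0105, "dz": 0.092, "roll": -0.1, "fingers": 0}, {"dx": 0.0218, "dy": 0.0105, "dz": 0.1056, "roll": -0.1, "fingers": 0}, {"dx": 0.0218, "dy": 0.0105, "dz": 0.1056, "roll": -0.1, "fingers": 0}, {"dx": 0.0218, "dy": 0.0105, "dz": 0.1056, "roll": -0.1, "fingers": 0}]
```

Request:
apply_moves(deltas=[{"dx":0.0073,"dy":0.0035,"dz":0.0125,"roll":0,"fingers":0},{"dx":0.0145,"dy":0.007,"dz":0.0251,"roll":0,"fingers":0},{"dx":0.0218,"dy":0.0105,"dz":0.0376,"roll":0,"fingers":0},{"dx":0.0218,"dy":0.0105,"dz":0.0512,"roll":0,"fingers":0},{"dx":0.0218,"dy":0.0105,"dz":0.0648,"roll":0,"fingers":0},{"dx":0.0218,"dy":0.0105,"dz":0.0784,"roll":0,"fingers":0},{"dx":0.0218,"dy":0.0105,"dz":0.092,"roll":0,"fingers":0},{"dx":0.0218,"dy":0.0105,"dz":0.1056,"roll":0,"fingers":0},{"dx":0.0218,"dy":0.0105,"dz":0.1056,"roll":0,"fingers":0},{"dx":0.0218,"dy":0.0105,"dz":0.1056,"roll":0,"fingers":0}])

```text
clock: 3.2
tcp_pos: [0.4874, 0.363, 0.0648]
eef_rot: [-1.56, -2.727, 0.0]
wrist_force: [-0.4, -0.9, 0.9]
finger_gap: 0.0005
finger_force: 0.0
```

Run:
```python
from h import *
o,R=state();S=json.load(open('cmd.json'));print(S)
w=[]
for off,th in [(-.028,0),(-.0235,0),(-.0235,.06),(-.0235,.16),(-.0235,.26),(-.0235,.36),(-.0235,.46),(-.0235,.56),(-.0235,.64),(-.0235,.64)]:
    x,y,a=lev(th,off);w.append([x,y,.062,a])
plan(w)
```

```text
t 3.2 tcp [0.4874 0.363  0.0648] yaw 120.5 zax [-0. -0. -1.] F [-0.4 -0.9  0.9] q [ 0.64  0.23 -0.02  1.32 -0.    1.68] gap 0.0005
[0.48771852395840953, 0.3648739865498238, 0.062, 120.67342951200156]
[{"dx": -0.0, "dy": 0.005, "dz": 0.0, "roll": 0.0, "fingers": 0}, {"dx": 0.0, "dy": 0.0095, "dz": 0.0, "roll": 0.0, "fingers": 0}, {"dx": 0.0013, "dy": 0.0127, "dz": 0.0, "roll": 3.4, "fingers": 0}, {"dx": 0.0031, "dy": 0.0181, "dz": 0.0, "roll": 9.2, "fingers": 0}, {"dx": 0.0043, "dy": 0.0237, "dz": 0.0, "roll": 14.9, "fingers": 0}, {"dx": 0.0049, "dy": 0.0293, "dz": 0.0, "roll": 20.6, "fingers": 0}, {"dx": 0.005, "dy": 0.035, "dz": 0.0, "roll": 26.4, "fingers": 0}, {"dx": 0.0045, "dy": 0.0407, "dz": 0.0, "roll": 32.1, "fingers": 0}, {"dx": 0.0037, "dy": 0.0452, "dz": 0.0, "roll": 36.7, "fingers": 0}, {"dx": 0.0037, "dy": 0.0452, "dz": 0.0, "roll": 36.7, "fingers": 0}]
```

Request:
apply_moves(deltas=[{"dx":0,"dy":0.005,"dz":0.003,"roll":0,"fingers":0},{"dx":0,"dy":0.0095,"dz":0.003,"roll":0,"fingers":0},{"dx":0.0013,"dy":0.0127,"dz":0.003,"roll":3.4,"fingers":0},{"dx":0.0031,"dy":0.0181,"dz":0.003,"roll":9.2,"fingers":0},{"dx":0.0043,"dy":0.0237,"dz":0.003,"roll":14.9,"fingers":0},{"dx":0.0049,"dy":0.0293,"dz":0.003,"roll":20.6,"fingers":0},{"dx":0.005,"dy":0.035,"dz":0.003,"roll":26.4,"fingers":0},{"dx":0.0045,"dy":0.0407,"dz":0.003,"roll":32.1,"fingers":0},{"dx":0.0037,"dy":0.0452,"dz":0.003,"roll":36.7,"fingers":0},{"dx":0.0037,"dy":0.0452,"dz":0.003,"roll":36.7,"fingers":0}])

```text
clock: 4.2
tcp_pos: [0.5248, 0.3896, 0.0621]
eef_rot: [-2.34, -2.096, 0.0]
wrist_force: [-3.1, -0.9, 1.0]
finger_gap: -0.0004
finger_force: 1.0
```

Run:
```python
from h import *
from rig import *
p,d=grab_frame("wrist");cv2.imwrite("pics/w3.png",p[...,::-1])
state();print(open('cmd.json').read())
```

```text
t 4.25 tcp [0.5247 0.3896 0.0621] yaw 83.9 zax [ 0.  0. -1.] F [-2.2  0.5  2.1] q [0.64 0.34 0.11 1.34 0.   2.32] gap -0.0003
[0.5246892630460278, 0.3911543816812617, 0.062, 84.00413062362887]
```

View pics/w3.png

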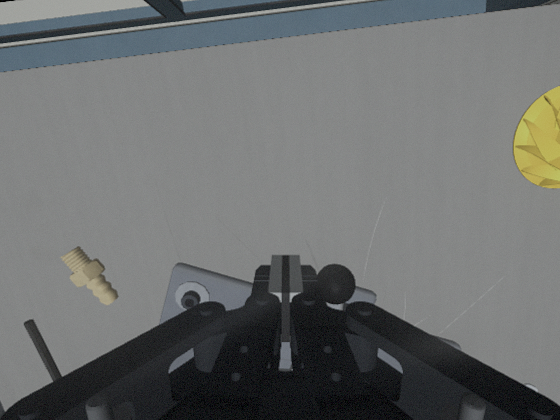

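Run:
```python
from h import *
S=json.load(open('cmd.json'))
w=[]
for off,th in [(-.0235,.7),(-.0235,.76),(-.0235,.82),(-.0235,.86),(-.0235,.86),(-.0235,.86),(-.028,.86),(-.036,.86),(-.04,.86),(-.04,.86)]:
    x,y,a=lev(th,off);w.append([x,y,.062,a])
plan(w)
```

```text
[{"dx": 0.0013, "dy": 0.0032, "dz": 0.0, "roll": 3.4, "fingers": 0}, {"dx": 0.0024, "dy": 0.0064, "dz": 0.0, "roll": 6.9, "fingers": 0}, {"dx": 0.0034, "dy": 0.0097, "dz": 0.0, "roll": 10.3, "fingers": 0}, {"dx": 0.0039, "dy": 0.0119, "dz": 0.0, "roll": 12.6, "fingers": 0}, {"dx": 0.0039, "dy": 0.0119, "dz": 0.0, "roll": 12.6, "fingers": 0}, {"dx": 0.0039, "dy": 0.0119, "dz": 0.0, "roll": 12.6, "fingers": 0}, {"dx": 0.0049, "dy": 0.0075, "dz": 0.0, "roll": 12.6, "fingers": 0}, {"dx": 0.0066, "dy": -0.0003, "dz": 0.0, "roll": 12.6, "fingers": 0}, {"dx": 0.0075, "dy": -0.0042, "dz": 0.0, "roll": 12.6, "fingers": 0}, {"dx": 0.0075, "dy": -0.0042, "dz": 0.0, "roll": 12.6, "fingers": 0}]
```

Request:
apply_moves(deltas=[{"dx":0.0013,"dy":0.0032,"dz":0.0,"roll":3.4,"fingers":0},{"dx":0.0024,"dy":0.0064,"dz":0.0,"roll":6.9,"fingers":0},{"dx":0.0034,"dy":0.0097,"dz":0.0,"roll":10.3,"fingers":0},{"dx":0.0039,"dy":0.0119,"dz":0.0,"roll":12.6,"fingers":0},{"dx":0.0039,"dy":0.0119,"dz":0.0,"roll":12.6,"fingers":0},{"dx":0.0039,"dy":0.0119,"dz":0.0,"roll":12.6,"fingers":0},{"dx":0.0049,"dy":0.0075,"dz":0.0,"roll":12.6,"fingers":0},{"dx":0.0066,"dy":-0.0003,"dz":0.0,"roll":12.6,"fingers":0},{"dx":0.0075,"dy":-0.0042,"dz":0.0,"roll":12.6,"fingers":0},{"dx":0.0075,"dy":-0.0042,"dz":0.0,"roll":12.6,"fingers":0}])

```text
clock: 5.25
tcp_pos: [0.5206, 0.3975, 0.0621]
eef_rot: [2.554, 1.829, 0.001]
wrist_force: [-0.1, 0.0, 0.2]
finger_gap: -0.0001
finger_force: 0.0
```

Run:
```python
from h import *
from rig import *
o,R=state();S=json.load(open('cmd.json'));print(S)
c=T(.092,225)
plan(interp([S,(S[0]-.01,S[1],.13,S[3]),(c[0],c[1],.13,80),(c[0],c[1],.13,80)],[0,3,9,10]))
```

```text
t 5.25 tcp [0.5206 0.3975 0.0621] yaw 71.2 zax [ 0.  0. -1.] F [-0.1  0.   0.2] q [ 0.65  0.34  0.12  1.34 -0.    2.55] gap -0.0001
[0.5213051193393982, 0.39902679728542373, 0.062, 71.39905913075074]
[{"dx": -0.0011, "dy": -0.0032, "dz": -0.0227, "roll": 0.0, "fingers": 0}, {"dx": -0.0021, "dy": -0.0063, "dz": -0.0453, "roll": 0.0, "fingers": 0}, {"dx": -0.0032, "dy": -0.0095, "dz": -0.068, "roll": 0.0, "fingers": 0}, {"dx": -0.0366, "dy": -0.0147, "dz": -0.068, "roll": -1.4, "fingers": 0}, {"dx": -0.07, "dy": -0.0199, "dz": -0.068, "roll": -2.9, "fingers": 0}, {"dx": -0.1035, "dy": -0.025, "dz": -0.068, "roll": -4.3, "fingers": 0}, {"dx": -0.1369, "dy": -0.0302, "dz": -0.068, "roll": -5.7, "fingers": 0}, {"dx": -0.1703, "dy": -0.0354, "dz": -0.068, "roll": -7.2, "fingers": 0}, {"dx": -0.2038, "dy": -0.0406, "dz": -0.068, "roll": -8.6, "fingers": 0}, {"dx": -0.2038, "dy": -0.0406, "dz": -0.068, "roll": -8.6, "fingers": 0}]
```

Request:
apply_moves(deltas=[{"dx":-0.0011,"dy":-0.0032,"dz":-0.0227,"roll":0.0,"fingers":0},{"dx":-0.0021,"dy":-0.0063,"dz":-0.0453,"roll":0.0,"fingers":0},{"dx":-0.0032,"dy":-0.0095,"dz":-0.068,"roll":0.0,"fingers":0},{"dx":-0.0366,"dy":-0.0147,"dz":-0.068,"roll":-1.4,"fingers":0},{"dx":-0.07,"dy":-0.0199,"dz":-0.068,"roll":-2.9,"fingers":0},{"dx":-0.1035,"dy":-0.025,"dz":-0.068,"roll":-4.3,"fingers":0},{"dx":-0.1369,"dy":-0.0302,"dz":-0.068,"roll":-5.7,"fingers":0},{"dx":-0.1703,"dy":-0.0354,"dz":-0.068,"roll":-7.2,"fingers":0},{"dx":-0.2038,"dy":-0.0406,"dz":-0.068,"roll":-8.6,"fingers":0},{"dx":-0.2038,"dy":-0.0406,"dz":-0.068,"roll":-8.6,"fingers":0}])

```text
clock: 6.25
tcp_pos: [0.4156, 0.2149, 0.1304]
eef_rot: [2.411, 2.013, 0.0]
wrist_force: [0.3, 1.0, -0.0]
finger_gap: -0.0001
finger_force: 0.0
```

Run:
```python
from h import *
from rig import *
p,d=grab_frame("top");cv2.imwrite("pics/t4.png",cv2.resize(p[150:290,160:340,::-1],None,fx=4.25,fy=4.25,interpolation=cv2.INTER_CUBIC))
np.savez("t4.npz",p=p,d=d,**camera_model("top"))
o,R=state();S=json.load(open('cmd.json'));print(S)
S=[*map(float,o['tcp_pos']),80.0];json.dump(S,open('cmd.json','w'))
c=T(.092,225)
plan(interp([S,(c[0],c[1],.092,80),(c[0],c[1],.0845,80),(c[0],c[1],.0845,80)],[0,4,8,10]))
```

```text
t 6.3 tcp [0.4167 0.2163 0.1305] yaw 79.7 zax [ 0.001  0.    -1.   ] F [ 0.4 -0.6  0.3] q [ 0.48 -0.12 -0.25  1.43 -0.    2.23] gap -0.0001
[0.4178309552449426, 0.21885038521937256, 0.13, 80.0]
[{"dx": 0.0007, "dy": 0.0002, "dz": 0.0096, "roll": 0.0, "fingers": 0}, {"dx": 0.0014, "dy": 0.0004, "dz": 0.0192, "roll": 0.0, "fingers": 0}, {"dx": 0.002, "dy": 0.0005, "dz": 0.0289, "roll": 0.0, "fingers": 0}, {"dx": 0.0027, "dy": 0.0007, "dz": 0.0385, "roll": 0.0, "fingers": 0}, {"dx": 0.0027, "dy": 0.0007, "dz": 0.0404, "roll": 0.0, "fingers": 0}, {"dx": 0.0027, "dy": 0.0007, "dz": 0.0422, "roll": 0.0, "fingers": 0}, {"dx": 0.0027, "dy": 0.0007, "dz": 0.0441, "roll": 0.0, "fingers": 0}, {"dx": 0.0027, "dy": 0.0007, "dz": 0.046, "roll": 0.0, "fingers": 0}, {"dx": 0.0027, "dy": 0.0007, "dz": 0.046, "roll": 0.0, "fingers": 0}, {"dx": 0.0027, "dy": 0.0007, "dz": 0.046, "roll": 0.0, "fingers": 0}]
```

View pics/t4.png

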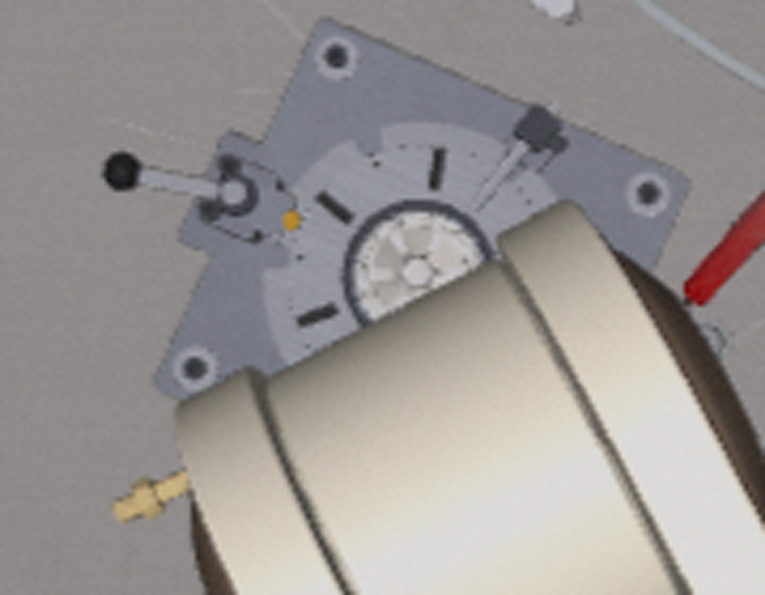

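Request:
apply_moves(deltas=[{"dx":0.0007,"dy":0.0002,"dz":0.0096,"roll":0.0,"fingers":0},{"dx":0.0014,"dy":0.0004,"dz":0.0192,"roll":0.0,"fingers":0},{"dx":0.002,"dy":0.0005,"dz":0.0289,"roll":0.0,"fingers":0},{"dx":0.0027,"dy":0.0007,"dz":0.0385,"roll":0.0,"fingers":0},{"dx":0.0027,"dy":0.0007,"dz":0.0404,"roll":0.0,"fingers":0},{"dx":0.0027,"dy":0.0007,"dz":0.0422,"roll":0.0,"fingers":0},{"dx":0.0027,"dy":0.0007,"dz":0.0441,"roll":0.0,"fingers":0},{"dx":0.0027,"dy":0.0007,"dz":0.046,"roll":0.0,"fingers":0},{"dx":0.0027,"dy":0.0007,"dz":0.046,"roll":0.0,"fingers":0},{"dx":0.0027,"dy":0.0007,"dz":0.046,"roll":0.0,"fingers":0}])

```text
clock: 7.3
tcp_pos: [0.4181, 0.22, 0.0847]
eef_rot: [-2.41, -2.015, -0.001]
wrist_force: [-2.3, -1.1, 5.9]
finger_gap: 0.0001
finger_force: 2.9
```

Run:
```python
from h import *
from rig import *
p,d=grab_frame("wrist");cv2.imwrite("pics/w5.png",p[...,::-1])
o,R=state();print(open('cmd.json').read())
```

```text
t 7.35 tcp [0.4181 0.22   0.0847] yaw 79.8 zax [ 0.001  0.001 -1.   ] F [-3.8 -0.6  5.5] q [ 0.48 -0.1  -0.32  1.34  0.    2.23] gap 0.0002
[0.4178309552449426, 0.21885038521937256, 0.0845, 80.0]
```

View pics/w5.png

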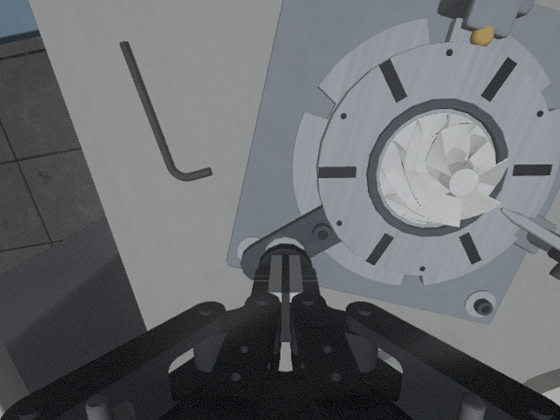

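Request:
apply_moves(deltas=[{"dx":0,"dy":0,"dz":0.0015,"roll":0,"fingers":0},{"dx":0,"dy":0,"dz":0.003,"roll":0,"fingers":0},{"dx":0,"dy":0,"dz":0.0045,"roll":0,"fingers":0},{"dx":0,"dy":0,"dz":0.006,"roll":0,"fingers":0},{"dx":0,"dy":0,"dz":0.0068,"roll":0,"fingers":0},{"dx":0,"dy":0,"dz":0.0072,"roll":0,"fingers":0},{"dx":0,"dy":0,"dz":0.0072,"roll":0,"fingers":0},{"dx":0,"dy":0,"dz":0.0072,"roll":0,"fingers":0},{"dx":0,"dy":0,"dz":0.0072,"roll":0,"fingers":0},{"dx":0,"dy":0,"dz":0.0072,"roll":0,"fingers":0}])

```text
clock: 8.35
tcp_pos: [0.4182, 0.22, 0.0779]
eef_rot: [-2.41, -2.015, -0.002]
wrist_force: [-4.1, -1.9, 8.6]
finger_gap: -0.0002
finger_force: 4.4
```

Run:
```python
from h import *
o,R=state()
S=json.load(open('cmd.json'));S[2]=.0773
json.dump(S,open('cmd.json','w'))
w=[]
for k in range(1,11):
    c=T(.092,225-2.2*k);w.append((*c,.0773,80))
plan(w)
```

```text
t 8.35 tcp [0.4182 0.22   0.0779] yaw 79.8 zax [ 0.001  0.001 -1.   ] F [-4.1 -1.9  8.6] q [ 0.48 -0.1  -0.34  1.33  0.    2.23] gap -0.0002
[{"dx": 0.0031, "dy": -0.0017, "dz": 0.0, "roll": 0.0, "fingers": 0}, {"dx": 0.0062, "dy": -0.0034, "dz": 0.0, "roll": 0.0, "fingers": 0}, {"dx": 0.0094, "dy": -0.0049, "dz": 0.0, "roll": 0.0, "fingers": 0}, {"dx": 0.0127, "dy": -0.0062, "dz": 0.0, "roll": 0.0, "fingers": 0}, {"dx": 0.016, "dy": -0.0075, "dz": 0.0, "roll": 0.0, "fingers": 0}, {"dx": 0.0193, "dy": -0.0086, "dz": 0.0, "roll": 0.0, "fingers": 0}, {"dx": 0.0227, "dy": -0.0096, "dz": 0.0, "roll": 0.0, "fingers": 0}, {"dx": 0.0261, "dy": -0.0105, "dz": 0.0, "roll": 0.0, "fingers": 0}, {"dx": 0.0296, "dy": -0.0112, "dz": 0.0, "roll": 0.0, "fingers": 0}, {"dx": 0.0331, "dy": -0.0118, "dz": 0.0, "roll": 0.0, "fingers": 0}]
```

Request:
apply_moves(deltas=[{"dx":0,"dy":0,"dz":0.0008,"roll":0,"fingers":0},{"dx":0,"dy":0,"dz":0.0014,"roll":0,"fingers":0},{"dx":0,"dy":0,"dz":0.0018,"roll":0,"fingers":0},{"dx":0,"dy":0,"dz":0.0018,"roll":0,"fingers":0},{"dx":0,"dy":0,"dz":0.0018,"roll":0,"fingers":0},{"dx":0.0016,"dy":-0.0009,"dz":0.0018,"roll":0,"fingers":0},{"dx":0.0031,"dy":-0.0017,"dz":0.0018,"roll":0,"fingers":0},{"dx":0.0047,"dy":-0.0026,"dz":0.0018,"roll":0,"fingers":0},{"dx":0.0062,"dy":-0.0034,"dz":0.0018,"roll":0,"fingers":0},{"dx":0.0062,"dy":-0.0034,"dz":0.0018,"roll":0,"fingers":0}])

```text
clock: 9.35
tcp_pos: [0.4166, 0.2271, 0.0769]
eef_rot: [2.41, 2.014, 0.005]
wrist_force: [-3.0, -0.9, 12.6]
finger_gap: -0.0003
finger_force: 6.6
```

Run:
```python
from h import *
from rig import *
p,d=grab_frame("wrist");cv2.imwrite("pics/w6.png",p[...,::-1])
o,R=state()
json.dump([*T(.092,220.6),.0755,80],open('cmd.json','w'))
w=[(*T(.092,220.6-2.5*k),.0755,80) for k in range(1,11)]
plan(w)
```

```text
t 9.4 tcp [0.4166 0.2271 0.0769] yaw 79.8 zax [ 0.003  0.002 -1.   ] F [-3.8 -0.2 12.8] q [ 0.5  -0.09 -0.33  1.33  0.    2.25] gap -0.0001
[{"dx": 0.0036, "dy": -0.0017, "dz": 0.0, "roll": 0.0, "fingers": 0}, {"dx": 0.0073, "dy": -0.0032, "dz": 0.0, "roll": 0.0, "fingers": 0}, {"dx": 0.0111, "dy": -0.0046, "dz": 0.0, "roll": 0.0, "fingers": 0}, {"dx": 0.0149, "dy": -0.0058, "dz": 0.0, "roll": 0.0, "fingers": 0}, {"dx": 0.0188, "dy": -0.0069, "dz": 0.0, "roll": 0.0, "fingers": 0}, {"dx": 0.0227, "dy": -0.0077, "dz": 0.0, "roll": 0.0, "fingers": 0}, {"dx": 0.0267, "dy": -0.0084, "dz": 0.0, "roll": 0.0, "fingers": 0}, {"dx": 0.0307, "dy": -0.009, "dz": 0.0, "roll": 0.0, "fingers": 0}, {"dx": 0.0347, "dy": -0.0093, "dz": 0.0, "roll": 0.0, "fingers": 0}, {"dx": 0.0387, "dy": -0.0095, "dz": 0.0, "roll": 0.0, "fingers": 0}]
```

View pics/w6.png

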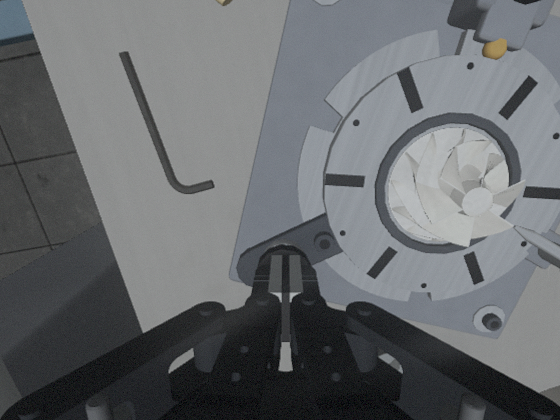

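Request:
apply_moves(deltas=[{"dx":0.0036,"dy":-0.0017,"dz":0.0,"roll":0.0,"fingers":0},{"dx":0.0073,"dy":-0.0032,"dz":0.0,"roll":0.0,"fingers":0},{"dx":0.0111,"dy":-0.0046,"dz":0.0,"roll":0.0,"fingers":0},{"dx":0.0149,"dy":-0.0058,"dz":0.0,"roll":0.0,"fingers":0},{"dx":0.0188,"dy":-0.0069,"dz":0.0,"roll":0.0,"fingers":0},{"dx":0.0227,"dy":-0.0077,"dz":0.0,"roll":0.0,"fingers":0},{"dx":0.0267,"dy":-0.0084,"dz":0.0,"roll":0.0,"fingers":0},{"dx":0.0307,"dy":-0.009,"dz":0.0,"roll":0.0,"fingers":0},{"dx":0.0347,"dy":-0.0093,"dz":0.0,"roll":0.0,"fingers":0},{"dx":0.0387,"dy":-0.0095,"dz":0.0,"roll":0.0,"fingers":0}])

```text
clock: 10.4
tcp_pos: [0.4147, 0.2671, 0.077]
eef_rot: [2.41, 2.014, 0.006]
wrist_force: [0.0, -1.7, 11.1]
finger_gap: -0.0001
finger_force: 5.4
```

Run:
```python
from h import *
o,R=state();print(T(.092,195.6))
d=o['tcp_pos'][:2]-p0[:2];print("r",np.hypot(*d),"dir",np.degrees(np.arctan2(d[1],d[0])-p0[2])%360)
json.dump([*T(.092,195.6),.0755,80],open('cmd.json','w'))
w=[(*T(.092,195.6-2.5*k),.0755,80) for k in range(1,11)]
plan(w)
```

```text
t 10.4 tcp [0.4147 0.2671 0.077 ] yaw 79.8 zax [ 0.004  0.002 -1.   ] F [ 0.  -1.7 11.1] q [ 0.57 -0.05 -0.29  1.32 -0.    2.32] gap -0.0001
[0.4129719  0.26528832]
r 0.09059432146662276 dir 194.32404681122256
[{"dx": 0.004, "dy": -0.0, "dz": 0.0, "roll": 0.0, "fingers": 0}, {"dx": 0.008, "dy": 0.0002, "dz": 0.0, "roll": 0.0, "fingers": 0}, {"dx": 0.012, "dy": 0.0005, "dz": 0.0, "roll": 0.0, "fingers": 0}, {"dx": 0.016, "dy": 0.001, "dz": 0.0, "roll": 0.0, "fingers": 0}, {"dx": 0.02, "dy": 0.0017, "dz": 0.0, "roll": 0.0, "fingers": 0}, {"dx": 0.0239, "dy": 0.0026, "dz": 0.0, "roll": 0.0, "fingers": 0}, {"dx": 0.0278, "dy": 0.0036, "dz": 0.0, "roll": 0.0, "fingers": 0}, {"dx": 0.0316, "dy": 0.0048, "dz": 0.0, "roll": 0.0, "fingers": 0}, {"dx": 0.0354, "dy": 0.0062, "dz": 0.0, "roll": 0.0, "fingers": 0}, {"dx": 0.0391, "dy": 0.0078, "dz": 0.0, "roll": 0.0, "fingers": 0}]
```

Request:
apply_moves(deltas=[{"dx":0.004,"dy":0,"dz":0.0,"roll":0.0,"fingers":0},{"dx":0.008,"dy":0.0002,"dz":0.0,"roll":0.0,"fingers":0},{"dx":0.012,"dy":0.0005,"dz":0.0,"roll":0.0,"fingers":0},{"dx":0.016,"dy":0.001,"dz":0.0,"roll":0.0,"fingers":0},{"dx":0.02,"dy":0.0017,"dz":0.0,"roll":0.0,"fingers":0},{"dx":0.0239,"dy":0.0026,"dz":0.0,"roll":0.0,"fingers":0},{"dx":0.0278,"dy":0.0036,"dz":0.0,"roll":0.0,"fingers":0},{"dx":0.0316,"dy":0.0048,"dz":0.0,"roll":0.0,"fingers":0},{"dx":0.0354,"dy":0.0062,"dz":0.0,"roll":0.0,"fingers":0},{"dx":0.0391,"dy":0.0078,"dz":0.0,"roll":0.0,"fingers":0}])

```text
clock: 11.4
tcp_pos: [0.4292, 0.3041, 0.077]
eef_rot: [2.41, 2.014, 0.006]
wrist_force: [-0.1, -1.6, 11.0]
finger_gap: 0.0001
finger_force: 5.5
```

Run:
```python
from h import *
from rig import *
p,d=grab_frame("wrist");cv2.imwrite("pics/w7.png",p[...,::-1])
o,R=state();print(T(.092,165))
d=o['tcp_pos'][:2]-p0[:2];print("r",np.hypot(*d),"dir",np.degrees(np.arctan2(d[1],d[0])-p0[2])%360)
json.dump([*T(.092,170.6),.0755,80],open('cmd.json','w'))
w=[(*T(.092,170.6-2*k),.0755,80) for k in range(1,4)]*3+[(*T(.092,165),.0755,80)]
plan(w)
```

```text
t 11.45 tcp [0.4295 0.3046 0.077 ] yaw 79.8 zax [ 0.004  0.002 -1.   ] F [-0.  -0.4 10.5] q [ 0.62  0.03 -0.21  1.32 -0.    2.37] gap -0.0006
[0.43274061 0.30963421]
r 0.09150180460159292 dir 168.70824331517554
[{"dx": 0.0029, "dy": 0.0013, "dz": 0.0, "roll": 0.0, "fingers": 0}, {"dx": 0.0058, "dy": 0.0028, "dz": 0.0, "roll": 0.0, "fingers": 0}, {"dx": 0.0086, "dy": 0.0043, "dz": 0.0, "roll": 0.0, "fingers": 0}, {"dx": 0.0029, "dy": 0.0013, "dz": 0.0, "roll": 0.0, "fingers": 0}, {"dx": 0.0058, "dy": 0.0028, "dz": 0.0, "roll": 0.0, "fingers": 0}, {"dx": 0.0086, "dy": 0.0043, "dz": 0.0, "roll": 0.0, "fingers": 0}, {"dx": 0.0029, "dy": 0.0013, "dz": 0.0, "roll": 0.0, "fingers": 0}, {"dx": 0.0058, "dy": 0.0028, "dz": 0.0, "roll": 0.0, "fingers": 0}, {"dx": 0.0086, "dy": 0.0043, "dz": 0.0, "roll": 0.0, "fingers": 0}, {"dx": 0.008, "dy": 0.004, "dz": 0.0, "roll": 0.0, "fingers": 0}]
```

View pics/w7.png

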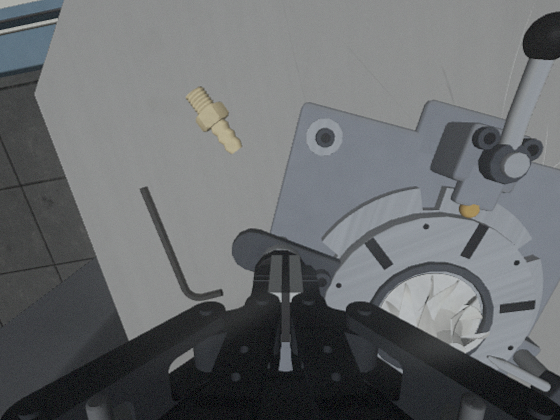

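```bash
cat >> h.py <<'E'
def slots(f,y0=0):
    g=cv2.cvtColor(cv2.imread(f),cv2.COLOR_BGR2GRAY);th=(g<75).astype(np.uint8)
    n,l,s,c=cv2.connectedComponentsWithStats(th)
    for i in range(1,n):
        if 120<s[i,4]<700:
            pts=np.argwhere(l==i)[:,::-1].astype(np.float32);(cx,cy),(w,h),a=cv2.minAreaRect(pts)
            if max(w,h)/max(1,min(w,h))>2.3 and 20<max(w,h)<60:
                e=np.linalg.eigh(np.cov(pts.T))[1][:,1];print(f[5:],(round(cx),round(cy)),(round(w),round(h)),'ang mod60',round(np.degrees(np.arctan2(e[1],e[0]))%60,1))
E
python3 - <<'E'
from h import *
for f in("w5","w6","w7"):slots(f"pics/{f}.png")
E
```

```text
w5.png (393, 80) (41, 12) ang mod60 5.8
w5.png (498, 79) (11, 46) ang mod60 5.0
w5.png (532, 170) (10, 38) ang mod60 58.2
w5.png (336, 172) (10, 37) ang mod60 58.0
w5.png (470, 248) (30, 10) ang mod60 5.9
w5.png (379, 249) (9, 34) ang mod60 5.8
w5.png (554, 263) (32, 11) ang mod60 23.8
w6.png (410, 90) (44, 12) ang mod60 10.9
w6.png (517, 97) (11, 48) ang mod60 9.4
w6.png (344, 180) (38, 11) ang mod60 3.2
w6.png (541, 193) (36, 10) ang mod60 3.2
w6.png (381, 262) (9, 35) ang mod60 10.1
w6.png (473, 268) (31, 10) ang mod60 11.0
w7.png (474, 241) (10, 38) ang mod60 2.0
w7.png (378, 253) (33, 10) ang mod60 52.2
w7.png (480, 307) (49, 11) ang mod60 27.7
w7.png (517, 306) (8, 35) ang mod60 52.2
```

```bash
cat > ws.py <<'E'
from h import *
from rig import camera_model
m=camera_model("wrist");M=m['mount']
from scipy.spatial.transform import Rotation as Ro
def ws(f,tcp,yaw=79.8,z=.042):
    R=Ro.from_euler('z',yaw,degrees=True).as_matrix()@np.diag([1,-1,-1.])
    g=cv2.cvtColor(cv2.imread(f),cv2.COLOR_BGR2GRAY)
    n,l,s,c=cv2.connectedComponentsWithStats((g<75).astype(np.uint8))
    for i in range(1,n):
        if not 120<s[i,4]<700: continue
        p=np.argwhere(l==i)[:,::-1]
        r=np.c_[(p[:,0]-m['cx'])/m['fx'],(p[:,1]-m['cy'])/m['fy'],np.ones(len(p))]@M[:3,:3].T@R.T
        c=R@M[:3,3]+tcp;P=(c+r*((z-c[2])/r[:,2])[:,None])[:,:2]
        w,e=np.linalg.eigh(np.cov(P.T))
        q=P.mean(0)-p0[:2];rr=np.hypot(*q)
        if .035<rr<.06 and w[1]/w[0]>6:
            print(f,q.round(4),'r',rr.round(4),'dir mod60',round((np.degrees(np.arctan2(q[1],q[0])-p0[2]))%60,1),'ori',round((np.degrees(np.arctan2(e[1,1],e[0,1])-p0[2]))%60,1))
E
python3 - <<'E'
from ws import *
ws("pics/w5.png",np.array([.4181,.22,.0847]));ws("pics/w6.png",np.array([.4166,.2271,.0769]));ws("pics/w7.png",np.array([.4295,.3046,.077]))
E
```

```text
pics/w5.png [-0.0174  0.0483] r 0.0514 dir mod60 14.1 ori 14.9
pics/w5.png [0.0338 0.0398] r 0.0522 dir mod60 14.0 ori 14.9
pics/w5.png [ 0.0516 -0.0088] r 0.0524 dir mod60 14.7 ori 15.0
pics/w5.png [-0.0503  0.0082] r 0.0509 dir mod60 15.0 ori 16.0
pics/w5.png [ 0.019  -0.0488] r 0.0524 dir mod60 15.6 ori 14.5
pics/w5.png [-0.0321 -0.0402] r 0.0514 dir mod60 15.7 ori 14.6
pics/w6.png [-0.0138  0.0496] r 0.0515 dir mod60 9.8 ori 10.5
pics/w6.png [0.0365 0.0372] r 0.0521 dir mod60 9.9 ori 10.8
pics/w6.png [-0.0496  0.012 ] r 0.051 dir mod60 10.7 ori 10.7
pics/w6.png [ 0.0502 -0.0125] r 0.0518 dir mod60 10.3 ori 9.6
pics/w6.png [-0.035  -0.0375] r 0.0513 dir mod60 11.4 ori 10.6
pics/w6.png [ 0.0151 -0.0498] r 0.0521 dir mod60 11.2 ori 10.2
pics/w7.png [0.0286 0.0441] r 0.0526 dir mod60 21.3 ori 22.6
pics/w7.png [-0.0232  0.0457] r 0.0513 dir mod60 21.3 ori 22.4
pics/w7.png [ 0.0526 -0.0019] r 0.0527 dir mod60 22.2 ori 22.6
```

Run:
```python
from h import *
json.dump([*T(.092,170.6),.0755,80],open('cmd.json','w'))
plan([(*T(.092,170.6-min(7,1*k)),.0755,80) for k in range(1,11)])
```

```text
[{"dx": 0.0015, "dy": 0.0007, "dz": 0.0, "roll": 0.0, "fingers": 0}, {"dx": 0.0029, "dy": 0.0013, "dz": 0.0, "roll": 0.0, "fingers": 0}, {"dx": 0.0044, "dy": 0.0021, "dz": 0.0, "roll": 0.0, "fingers": 0}, {"dx": 0.0058, "dy": 0.0028, "dz": 0.0, "roll": 0.0, "fingers": 0}, {"dx": 0.0072, "dy": 0.0035, "dz": 0.0, "roll": 0.0, "fingers": 0}, {"dx": 0.0086, "dy": 0.0043, "dz": 0.0, "roll": 0.0, "fingers": 0}, {"dx": 0.01, "dy": 0.0051, "dz": 0.0, "roll": 0.0, "fingers": 0}, {"dx": 0.01, "dy": 0.0051, "dz": 0.0, "roll": 0.0, "fingers": 0}, {"dx": 0.01, "dy": 0.0051, "dz": 0.0, "roll": 0.0, "fingers": 0}, {"dx": 0.01, "dy": 0.0051, "dz": 0.0, "roll": 0.0, "fingers": 0}]
```

Request:
apply_moves(deltas=[{"dx":0.0015,"dy":0.0007,"dz":0.0,"roll":0.0,"fingers":0},{"dx":0.0029,"dy":0.0013,"dz":0.0,"roll":0.0,"fingers":0},{"dx":0.0044,"dy":0.0021,"dz":0.0,"roll":0.0,"fingers":0},{"dx":0.0058,"dy":0.0028,"dz":0.0,"roll":0.0,"fingers":0},{"dx":0.0072,"dy":0.0035,"dz":0.0,"roll":0.0,"fingers":0},{"dx":0.0086,"dy":0.0043,"dz":0.0,"roll":0.0,"fingers":0},{"dx":0.01,"dy":0.0051,"dz":0.0,"roll":0.0,"fingers":0},{"dx":0.01,"dy":0.0051,"dz":0.0,"roll":0.0,"fingers":0},{"dx":0.01,"dy":0.0051,"dz":0.0,"roll":0.0,"fingers":0},{"dx":0.01,"dy":0.0051,"dz":0.0,"roll":0.0,"fingers":0}])

```text
clock: 12.45
tcp_pos: [0.4361, 0.3131, 0.077]
eef_rot: [2.41, 2.014, 0.007]
wrist_force: [-0.2, -0.1, 9.4]
finger_gap: 0.0005
finger_force: 5.0
```

Run:
```python
from ws import *
from rig import *
o,R=state();p,d=grab_frame("wrist");cv2.imwrite("pics/w8.png",p[...,::-1]);ws("pics/w8.png",o['tcp_pos'])
d=o['tcp_pos'][:2]-p0[:2];print("r",np.hypot(*d),"dir",np.degrees(np.arctan2(d[1],d[0])-p0[2])%360)
```

```text
t 12.45 tcp [0.4361 0.3131 0.077 ] yaw 79.8 zax [ 0.004  0.002 -1.   ] F [-0.2 -0.1  9.4] q [ 0.62  0.05 -0.19  1.32 -0.    2.37] gap 0.0005
pics/w8.png [0.0333 0.0399] r 0.052 dir mod60 14.5 ori 15.6
pics/w8.png [-0.0179  0.0478] r 0.051 dir mod60 14.9 ori 15.7
pics/w8.png [ 0.0516 -0.0087] r 0.0523 dir mod60 14.8 ori 15.2
r 0.09174431929666506 dir 161.97749540216756
```

Home within half a degree. Lift straight up.

Request:
apply_moves(deltas=[{"dx":0,"dy":0,"dz":-0.002,"roll":0,"fingers":0},{"dx":0,"dy":0,"dz":-0.004,"roll":0,"fingers":0},{"dx":0,"dy":0,"dz":-0.006,"roll":0,"fingers":0},{"dx":0,"dy":0,"dz":-0.009,"roll":0,"fingers":0},{"dx":0,"dy":0,"dz":-0.012,"roll":0,"fingers":0},{"dx":0,"dy":0,"dz":-0.018,"roll":0,"fingers":0},{"dx":0,"dy":0,"dz":-0.03,"roll":0,"fingers":0},{"dx":0,"dy":0,"dz":-0.045,"roll":0,"fingers":0},{"dx":0,"dy":0,"dz":-0.06,"roll":0,"fingers":0},{"dx":0,"dy":0,"dz":-0.06,"roll":0,"fingers":0}])

```text
clock: 13.5
tcp_pos: [0.4358, 0.3132, 0.138]
eef_rot: [2.41, 2.015, 0.007]
wrist_force: [0.1, 1.0, -0.1]
finger_gap: 0.0002
finger_force: 0.0
```

Run:
```python
from ws import *
from rig import *
o,R=state();p,d=grab_frame("wrist");cv2.imwrite("pics/w9.png",p[...,::-1]);ws("pics/w9.png",o['tcp_pos'])
S=[*map(float,o['tcp_pos']),79.8];json.dump(S,open('cmd.json','w'))
# approach far side of ball (cw side): go out around at height
th=.75;x,y,a=lev(th,.04);print(x,y,a)
plan(interp([S,(x,y,.137,a),(x,y,.137,a)],[0,7,10]))
```

```text
t 13.5 tcp [0.4358 0.3132 0.138 ] yaw 79.8 zax [ 0.003  0.002 -1.   ] F [ 0.1  1.  -0.1] q [ 0.62  0.04 -0.09  1.44 -0.    2.37] gap 0.0002
pics/w9.png [0.0329 0.0399] r 0.0517 dir mod60 14.8 ori 15.3
pics/w9.png [-0.0183  0.0477] r 0.0511 dir mod60 15.4 ori 15.9
pics/w9.png [ 0.0514 -0.0085] r 0.0521 dir mod60 14.9 ori 13.8
0.5927871788405108 0.37927066805357024 77.7015948771898
[{"dx": 0.0133, "dy": 0.0204, "dz": 0.0001, "roll": 0.3, "fingers": 0}, {"dx": 0.0265, "dy": 0.0408, "dz": 0.0003, "roll": 0.6, "fingers": 0}, {"dx": 0.0398, "dy": 0.0612, "dz": 0.0004, "roll": 0.9, "fingers": 0}, {"dx": 0.0531, "dy": 0.0816, "dz": 0.0006, "roll": 1.2, "fingers": 0}, {"dx": 0.0663, "dy": 0.102, "dz": 0.0007, "roll": 1.5, "fingers": 0}, {"dx": 0.0796, "dy": 0.1224, "dz": 0.0009, "roll": 1.8, "fingers": 0}, {"dx": 0.0929, "dy": 0.1428, "dz": 0.001, "roll": 2.1, "fingers": 0}, {"dx": 0.0929, "dy": 0.1428, "dz": 0.001, "roll": 2.1, "fingers": 0}, {"dx": 0.0929, "dy": 0.1428, "dz": 0.001, "roll": 2.1, "fingers": 0}, {"dx": 0.0929, "dy": 0.1428, "dz": 0.001, "roll": 2.1, "fingers": 0}]
```

Request:
apply_moves(deltas=[{"dx":0.0133,"dy":0.0204,"dz":0,"roll":0.3,"fingers":0},{"dx":0.0265,"dy":0.0408,"dz":0,"roll":0.6,"fingers":0},{"dx":0.0398,"dy":0.0612,"dz":0,"roll":0.9,"fingers":0},{"dx":0.0531,"dy":0.0816,"dz":0,"roll":1.2,"fingers":0},{"dx":0.0663,"dy":0.102,"dz":0,"roll":1.5,"fingers":0},{"dx":0.0796,"dy":0.1224,"dz":0,"roll":1.8,"fingers":0},{"dx":0.0929,"dy":0.1428,"dz":0.001,"roll":2.1,"fingers":0},{"dx":0.0929,"dy":0.1428,"dz":0.001,"roll":2.1,"fingers":0},{"dx":0.0929,"dy":0.1428,"dz":0.001,"roll":2.1,"fingers":0},{"dx":0.0929,"dy":0.1428,"dz":0.001,"roll":2.1,"fingers":0}])

```text
clock: 14.55
tcp_pos: [0.5911, 0.3783, 0.1337]
eef_rot: [-2.447, -1.97, 0.001]
wrist_force: [0.0, -0.5, -0.2]
finger_gap: 0.0002
finger_force: 0.0
```

Run:
```python
from h import *
from rig import *
o,R=state()
A={}
for n in("top","scene"):
    m=camera_model(n);p,d=grab_frame(n)
    A[n]=p
    for r in(0,.01):
        X=np.array([*T(.092+r,165),.07]);u,v=proj(m,X);u=int(round(u));v=int(round(v))
        for du,dv in((0,0),(2,0),(-2,0),(0,2)):
            z=d[v+dv,u+du];P=m['R'].T@(np.array([(u+du-m['cx'])/m['fx'],(v+dv-m['cy'])/m['fy'],1])*z-m['t']);print(n,p[v+dv,u+du],P.round(4))
a=cv2.resize(A["scene"][170:320,180:380,::-1],None,fx=4,fy=4,interpolation=cv2.INTER_CUBIC)
cv2.imwrite("pics/s10.png",a)
```

```text
t 14.55 tcp [0.5911 0.3783 0.1337] yaw 77.7 zax [-0.001 -0.    -1.   ] F [ 0.  -0.5 -0.2] q [0.57 0.45 0.39 1.52 0.   2.35] gap 0.0002
top [188 180 166] [0.434  0.2533 0.5972]
top [187 180 165] [0.434  0.2516 0.597 ]
top [189 181 167] [0.434 0.255 0.597]
top [190 182 168] [0.4323 0.2533 0.5971]
top [195 184 172] [0.4307 0.2557 0.5982]
top [192 184 170] [0.4306 0.2541 0.5981]
top [194 186 172] [0.4307 0.2576 0.5966]
top [194 186 172] [0.429  0.2557 0.5981]
scene [42 41 40] [0.4348 0.3089 0.0681]
scene [42 42 41] [0.4317 0.3054 0.0691]
scene [41 41 42] [0.4344 0.3142 0.0726]
scene [43 43 44] [0.4291 0.3122 0.0695]
scene [39 42 40] [0.4242 0.3177 0.0718]
scene [42 40 42] [0.4212 0.3142 0.0726]
scene [41 42 42] [0.427  0.3213 0.0712]
scene [38 36 37] [0.4223 0.319  0.0672]
```

View pics/s10.png

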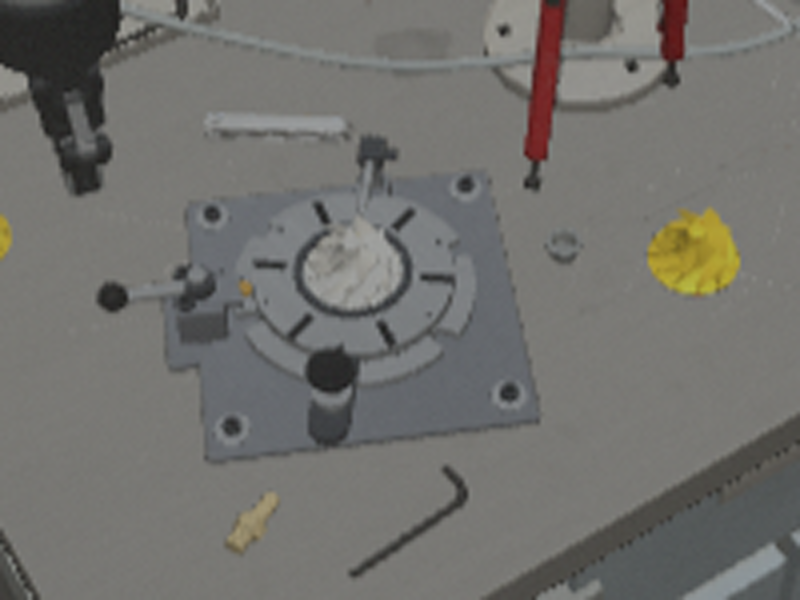

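Run:
```python
from h import *
sc=load("scene");b=at_z(sc,180+113/4-.4,170+297/4-.4,.059)[:2]-LA
print("th",np.radians(145)-((np.arctan2(b[1],b[0])-p0[2])%(2*np.pi)),np.hypot(*b))
S=json.load(open('cmd.json'));
x,y,a=lev(.75,.036);S=[.5915,.3785,.1337,77.7];json.dump(S,open('cmd.json','w'))
plan(interp([S,(x,y,.09,a),(x,y,.062,a),(x,y,.062,a)],[0,4,8,10]))
w=[]
for off,th in [(.028,.75),(.0235,.7),(.0235,.6),(.0235,.5),(.0235,.4),(.0235,.3),(.0235,.22),(.0235,.15),(.0235,.15),(.0235,.15)]:
    x,y,a=lev(th,off);w.append([x,y,.062,a])
plan(w)
```

```text
th 0.743248837647674 0.052871466483292946
[{"dx": 0.0003, "dy": -0.0007, "dz": 0.0109, "roll": -0.0, "fingers": 0}, {"dx": 0.0005, "dy": -0.0015, "dz": 0.0219, "roll": -0.0, "fingers": 0}, {"dx": 0.0008, "dy": -0.0022, "dz": 0.0328, "roll": -0.0, "fingers": 0}, {"dx": 0.001, "dy": -0.0029, "dz": 0.0437, "roll": -0.0, "fingers": 0}, {"dx": 0.001, "dy": -0.0029, "dz": 0.0507, "roll": -0.0, "fingers": 0}, {"dx": 0.001, "dy": -0.0029, "dz": 0.0577, "roll": -0.0, "fingers": 0}, {"dx": 0.001, "dy": -0.0029, "dz": 0.0647, "roll": -0.0, "fingers": 0}, {"dx": 0.001, "dy": -0.0029, "dz": 0.0717, "roll": -0.0, "fingers": 0}, {"dx": 0.001, "dy": -0.0029, "dz": 0.0717, "roll": -0.0, "fingers": 0}, {"dx": 0.001, "dy": -0.0029, "dz": 0.0717, "roll": -0.0, "fingers": 0}]
[{"dx": 0.0, "dy": -0.008, "dz": 0.0, "roll": 0.0, "fingers": 0}, {"dx": 0.0011, "dy": -0.0151, "dz": 0.0, "roll": -2.9, "fingers": 0}, {"dx": 0.0029, "dy": -0.0205, "dz": 0.0, "roll": -8.6, "fingers": 0}, {"dx": 0.0042, "dy": -0.0261, "dz": 0.0, "roll": -14.3, "fingers": 0}, {"dx": 0.0049, "dy": -0.0318, "dz": 0.0, "roll": -20.1, "fingers": 0}, {"dx": 0.005, "dy": -0.0375, "dz": 0.0, "roll": -25.8, "fingers": 0}, {"dx": 0.0047, "dy": -0.042, "dz": 0.0, "roll": -30.4, "fingers": 0}, {"dx": 0.0042, "dy": -0.046, "dz": 0.0, "roll": -34.4, "fingers": 0}, {"dx": 0.0042, "dy": -0.046, "dz": 0.0, "roll": -34.4, "fingers": 0}, {"dx": 0.0042, "dy": -0.046, "dz": 0.0, "roll": -34.4, "fingers": 0}]
```

Request:
apply_moves(deltas=[{"dx":0.0003,"dy":-0.0007,"dz":0.0109,"roll":0,"fingers":0},{"dx":0.0005,"dy":-0.0015,"dz":0.0219,"roll":0,"fingers":0},{"dx":0.0008,"dy":-0.0022,"dz":0.0328,"roll":0,"fingers":0},{"dx":0.001,"dy":-0.0029,"dz":0.0437,"roll":0,"fingers":0},{"dx":0.001,"dy":-0.0029,"dz":0.0507,"roll":0,"fingers":0},{"dx":0.001,"dy":-0.0029,"dz":0.0577,"roll":0,"fingers":0},{"dx":0.001,"dy":-0.0029,"dz":0.0647,"roll":0,"fingers":0},{"dx":0.001,"dy":-0.0029,"dz":0.0717,"roll":0,"fingers":0},{"dx":0.001,"dy":-0.0029,"dz":0.0717,"roll":0,"fingers":0},{"dx":0.001,"dy":-0.0029,"dz":0.0717,"roll":0,"fingers":0}])

```text
clock: 15.65
tcp_pos: [0.5892, 0.3801, 0.0622]
eef_rot: [-2.447, -1.97, 0.0]
wrist_force: [0.1, 0.1, -0.0]
finger_gap: -0.0002
finger_force: 0.0
```

Request:
apply_moves(deltas=[{"dx":0.0,"dy":-0.008,"dz":0.0,"roll":0.0,"fingers":0},{"dx":0.0011,"dy":-0.0151,"dz":0.0,"roll":-2.9,"fingers":0},{"dx":0.0029,"dy":-0.0205,"dz":0.0,"roll":-8.6,"fingers":0},{"dx":0.0042,"dy":-0.0261,"dz":0.0,"roll":-14.3,"fingers":0},{"dx":0.0049,"dy":-0.0318,"dz":0.0,"roll":-20.1,"fingers":0},{"dx":0.005,"dy":-0.0375,"dz":0.0,"roll":-25.8,"fingers":0},{"dx":0.0047,"dy":-0.042,"dz":0.0,"roll":-30.4,"fingers":0},{"dx":0.0042,"dy":-0.046,"dz":0.0,"roll":-34.4,"fingers":0},{"dx":0.0042,"dy":-0.046,"dz":0.0,"roll":-34.4,"fingers":0},{"dx":0.0042,"dy":-0.046,"dz":0.0,"roll":-34.4,"fingers":0}])

```text
clock: 16.65
tcp_pos: [0.545, 0.3942, 0.0626]
eef_rot: [1.757, 2.604, 0.001]
wrist_force: [0.2, -0.4, -0.0]
finger_gap: 0.0001
finger_force: 0.0
```

Run:
```python
from h import *
from rig import *
o,R=state();print(open('cmd.json').read())
m=camera_model("wrist")
w=[]
for off,th in [(.0235,.1),(.0235,.05),(.0235,.0),(.0235,-.05),(.0235,-.08),(.0235,-.08),(.0235,-.08),(.0235,-.08),(.0235,-.08),(.0235,-.08)]:
    x,y,a=lev(th,off);w.append([x,y,.062,a])
plan(w,save=False)
```

```text
t 16.65 tcp [0.545  0.3942 0.0626] yaw 112.0 zax [ 0.  0. -1.] F [ 0.2 -0.4 -0. ] q [0.63 0.38 0.17 1.36 0.   1.81] gap 0.0001
[0.5448595507491116, 0.3940040650962304, 0.062, 112.07906258503918]
[{"dx": 0.0011, "dy": -0.0026, "dz": 0.0, "roll": -2.9, "fingers": 0}, {"dx": 0.0021, "dy": -0.0053, "dz": 0.0, "roll": -5.7, "fingers": 0}, {"dx": 0.0029, "dy": -0.008, "dz": 0.0, "roll": -8.6, "fingers": 0}, {"dx": 0.0036, "dy": -0.0108, "dz": 0.0, "roll": -11.5, "fingers": 0}, {"dx": 0.004, "dy": -0.0125, "dz": 0.0, "roll": -13.2, "fingers": 0}, {"dx": 0.004, "dy": -0.0125, "dz": 0.0, "roll": -13.2, "fingers": 0}, {"dx": 0.004, "dy": -0.0125, "dz": 0.0, "roll": -13.2, "fingers": 0}, {"dx": 0.004, "dy": -0.0125, "dz": 0.0, "roll": -13.2, "fingers": 0}, {"dx": 0.004, "dy": -0.0125, "dz": 0.0, "roll": -13.2, "fingers": 0}, {"dx": 0.004, "dy": -0.0125, "dz": 0.0, "roll": -13.2, "fingers": 0}]
```

Request:
apply_moves(deltas=[{"dx":0.0011,"dy":-0.0026,"dz":0.0,"roll":-2.9,"fingers":0},{"dx":0.0021,"dy":-0.0053,"dz":0.0,"roll":-5.7,"fingers":0},{"dx":0.0029,"dy":-0.008,"dz":0.0,"roll":-8.6,"fingers":0},{"dx":0.0032,"dy":-0.0095,"dz":0.0,"roll":-10,"fingers":0},{"dx":0.0036,"dy":-0.0108,"dz":0.0,"roll":-11.5,"fingers":0},{"dx":0.0036,"dy":-0.0108,"dz":0.0,"roll":-11.5,"fingers":0},{"dx":0.0036,"dy":-0.0108,"dz":0.0,"roll":-11.5,"fingers":0},{"dx":0.0036,"dy":-0.0108,"dz":0.0,"roll":-11.5,"fingers":0},{"dx":0.0036,"dy":-0.0108,"dz":0.0,"roll":-11.5,"fingers":0},{"dx":0.0036,"dy":-0.0108,"dz":0.0,"roll":-11.5,"fingers":0}])

```text
clock: 17.65
tcp_pos: [0.5346, 0.3938, 0.0626]
eef_rot: [1.486, 2.767, 0.003]
wrist_force: [4.9, 3.6, -0.7]
finger_gap: -0.0001
finger_force: 2.6
```

Run:
```python
from h import *
from rig import *
o,R=state()
M=camera_model("wrist");p,d=grab_frame("wrist");np.savez("w11.npz",p=p,d=d)
m=camera_model("scene");A,D=grab_frame("scene")
# ball: points 60-69 mm high near lever circle, scene camera
v,u=np.mgrid[:420,:560];P=(np.stack([(u-m['cx'])/m['fx'],(v-m['cy'])/m['fy'],np.ones_like(u)],-1)*D[...,None]-m['t'])@m['R']
s=load("scene");
for nm,dd,img in(("start",s['d'],s['p']),("now",D,A)):
    P=(np.stack([(u-m['cx'])/m['fx'],(v-m['cy'])/m['fy'],np.ones_like(u)],-1)*dd[...,None]-m['t'])@m['R']
    r=np.hypot(P[...,0]-LA[0],P[...,1]-LA[1]);k=(r>.043)&(r<.064)&(P[...,2]>.05)&(P[...,2]<.071)&(dd>0)&(P[...,1]>LA[1])&(img.max(-1)<70)
    q=P[k].mean(0);b=q[:2]-LA;print(nm,k.sum(),q.round(4),"th",np.radians(145)-((np.arctan2(b[1],b[0])-p0[2])%(2*np.pi)))
cv2.imwrite("pics/s11.png",cv2.resize(A[170:320,180:380,::-1],None,fx=4,fy=4,interpolation=cv2.INTER_CUBIC))
```

```text
t 17.65 tcp [0.5346 0.3938 0.0626] yaw 123.5 zax [ 0.002  0.001 -1.   ] F [ 4.9  3.6 -0.7] q [ 0.63  0.36  0.14  1.35 -0.    1.62] gap -0.0001
start 40 [0.5127 0.3844 0.0646] th -0.028487413972051012
now 67 [0.5165 0.3873 0.0647] th 0.05640197919114742
```

Request:
apply_moves(deltas=[{"dx":0,"dy":-0.0005,"dz":0,"roll":0,"fingers":0},{"dx":0,"dy":-0.001,"dz":0,"roll":0,"fingers":0},{"dx":0,"dy":-0.0015,"dz":0,"roll":0,"fingers":0},{"dx":0,"dy":-0.0015,"dz":0,"roll":0,"fingers":0},{"dx":0,"dy":-0.0015,"dz":0,"roll":0,"fingers":0},{"dx":0,"dy":-0.0015,"dz":0,"roll":0,"fingers":0},{"dx":0,"dy":-0.0015,"dz":0,"roll":0,"fingers":0},{"dx":0,"dy":-0.0015,"dz":0,"roll":0,"fingers":0},{"dx":0,"dy":-0.0015,"dz":0,"roll":0,"fingers":0},{"dx":0,"dy":-0.0015,"dz":0,"roll":0,"fingers":0}])

```text
clock: 18.75
tcp_pos: [0.5343, 0.3936, 0.0628]
eef_rot: [1.485, 2.766, 0.006]
wrist_force: [9.7, 6.6, -2.1]
finger_gap: -0.0001
finger_force: 5.6
```

At the stop (force rises, no motion). Back off and lift.

Request:
apply_moves(deltas=[{"dx":0,"dy":0.008,"dz":0,"roll":0,"fingers":0},{"dx":0,"dy":0.018,"dz":0,"roll":0,"fingers":0},{"dx":0,"dy":0.018,"dz":-0.02,"roll":0,"fingers":0},{"dx":0,"dy":0.018,"dz":-0.05,"roll":0,"fingers":0},{"dx":0,"dy":0.018,"dz":-0.08,"roll":0,"fingers":0},{"dx":0,"dy":0.018,"dz":-0.11,"roll":0,"fingers":0},{"dx":0,"dy":0.018,"dz":-0.12,"roll":0,"fingers":0},{"dx":0,"dy":0.018,"dz":-0.12,"roll":0,"fingers":0},{"dx":0,"dy":0.018,"dz":-0.12,"roll":0,"fingers":0},{"dx":0,"dy":0.018,"dz":-0.12,"roll":0,"fingers":0}])

```text
clock: 19.75
tcp_pos: [0.5471, 0.4021, 0.18]
eef_rot: [-1.485, -2.767, 0.004]
wrist_force: [-0.5, 0.5, 0.2]
finger_gap: -0.0001
finger_force: 0.0
```

Run:
```python
from h import *
from rig import *
o,R=state()
m=camera_model("scene");A,D=grab_frame("scene");v,u=np.mgrid[:420,:560]
s=load("scene")
for nm,dd,img in(("start",s['d'],s['p']),("now",D,A)):
    P=(np.stack([(u-m['cx'])/m['fx'],(v-m['cy'])/m['fy'],np.ones_like(u)],-1)*dd[...,None]-m['t'])@m['R']
    r=np.hypot(P[...,0]-LA[0],P[...,1]-LA[1]);k=(r>.043)&(r<.064)&(P[...,2]>.05)&(P[...,2]<.071)&(dd>0)&(P[...,1]>LA[1])&(img.max(-1)<70)
    q=P[k].mean(0);b=q[:2]-LA;print(nm,k.sum(),q.round(4),"th",np.radians(145)-((np.arctan2(b[1],b[0])-p0[2])%(2*np.pi)))
    r=np.hypot(*(P[...,:2]-T(.092,165)).transpose(2,0,1));k=(r<.011)&(P[...,2]>.05)&(P[...,2]<.09);print("cap z",k.sum(),np.median(P[k][:,2]) if k.any() else None)
```

```text
t 19.75 tcp [0.5471 0.4021 0.18  ] yaw 123.6 zax [-0.002 -0.002 -1.   ] F [-0.5  0.5  0.2] q [ 0.63  0.4   0.41  1.59 -0.    1.62] gap -0.0001
start 40 [0.5127 0.3844 0.0646] th -0.028487413972051012
cap z 0 None
now 41 [0.5124 0.3845 0.0651] th -0.030936553372761022
cap z 71 0.07017052981380113
```

Lever angle matches the shut start, and the plunger cap is at full height. Handing in.

```bash
python3 -c "
from rig import *
print(job_done())"
```

```text
the job is handed in; nothing more can be done
None
```

I brought the next blade round and handed the job in after about 20 s of the 67 s allowed. The camera measurements put the table one notch clockwise, the plunger fully home and the clamp lever shut; the hand-in returned no verdict, so the judged result is unknown.

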